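Reset the side stop of a gift-wrapping jig

TASK

A gift box lies loose in the wrapping jig. Slacken the lock ring of the eccentric side stop, turn the stop's knob until the stop has pushed the box home flat against the long fence's facing strip and holds it there snugly (firmly enough not to shift, but without crushing it), then turn the lock ring back fully tight and let go. Use the knob and ring only: do not touch the box with the hand, and leave everything else on the table as it is.

Things in the scene. Friction and masses are not known exactly. Their poses are not given: they have to be found in the camera images.
- jig_axis (a point): Point where the stop's upright axis meets the top face of the jig board (fixed plywood, 370 x 290 x 18 mm, on the table). z up; x along the long fence; y square to it, from the stop to the box and fence. Coaxial on this axis, from below: eccentric aluminium disc, hub of 34 mm diameter, washer, steel lock ring, stem of 16 mm diameter, black knob.
- ring_grip (a point): Centre of the lock ring, on the stop's axis, half-way up it. Round notched steel ring, 54 mm diameter, 18 mm high (66 to 84 mm over the board), wider than the knob above it: grip it from above with the fingers straddling the knob. Below it, beside the hub, there is free room down to the eccentric disc (top 36 mm over the board) and the box (top 48 mm).
- lockring (a joint): Turn of the lock ring, rad: 0 = fully tight on its rigid end stop (as at the start), growing counter-clockwise seen from above as it loosens, up to 1.5. It clamps the adjuster through a keyed washer (turning the ring does not turn the knob) and frees it from about 0.5 on. Turns at 0.3 to 0.4 N m; tight again means back within 0.1 of the end stop.
- knob_grip (a point): Centre of the black round ribbed knob on top of the stop, on the same axis, half-way up it. 34 mm diameter, 24 mm high (96 to 120 mm over the board), with 12 mm of free stem between ring and knob. It does not rise or sink when turned. With the ring loose it takes about 0.25 N m of friction and stays where it is left. With the box on the fence, each 10 N of pressing adds 0.2 to 0.35 N m.
- stop: Knob, hub and disc in one; origin on the axis at the board's top; x points from the axis to the disc's bulge. Disc: 60 mm diameter, 6 to 36 mm over the board, centre 18 mm off the axis, so it reaches 30 + 18 cos(angle between x and jig y) mm to the box. That angle starts at 2.0 to 2.35 rad; turning clockwise from above reduces it (to 0.2 at most). The box lands on the strip at 0.6 to 1.4 rad.
- gift: Gift box in striped paper with a ribbon band, loose, 150 (x) x 100 (y) x 48 mm, 0.3 to 0.65 kg, lying on the board between stop and strip. Origin at the centre of its underside. It starts 3 to 11 mm short of the facing strip and slides there under a few N. From there the force climbs fast: 10 N within about 0.05 rad of knob. 5 to 20 N holds it snugly; over 25 N crushes it.
- fence: Fixed wooden corner fence on the board, 36 mm high. Origin at the board's top on the long bar's face (plane y = 0); the box is on its -y side, x runs along it. The long bar carries a pale 190 mm facing strip on rubber; the strip's face stands 10 to 16 mm off the bar (set unknown, not measured) and yields 1 mm per 15 N, 3.5 mm at most. The short end bar's inner face is at x = +90 mm.
- spool: Bystander: white empty ribbon spool, 48 mm diameter, 30 mm high, on the jig board.
- eraser: Bystander: small white eraser in a card sleeve, 45 x 20 x 12 mm, on the jig board.
- jar: Bystander: clear jar with green lid, 76 mm diameter, 100 mm high.
- tape: Bystander: red tape dispenser, 120 x 45 x 73 mm.
- stapler: Bystander: black stapler, 130 x 30 x 45 mm.
- glue: Bystander: glue stick standing upright, 23 mm diameter, 85 mm high.
There are look-alikes about, which are no part of the job. There is more than one size of the gift; the job needs the middle-sized.

How it is judged:
On the way, in this order (a step that is already met when the one before it is completed fails the run):
1. the lock ring is slackened (more than 0.5 rad) (value of joint lockring above 0.5 rad), for 0.2 s.
2. with the ring slack, the stop presses the box against the fence with more than 5 N (value of joint lockring above 0.4 rad and contact force between stop and gift above 5 N and contact force between gift and fence above 4 N), for 0.2 s.
3. the lock ring is fully tight again (within 0.1 rad of its end stop) (value of joint lockring below 0.1 rad), for 0.2 s.
At the end, for the whole second after the job is handed in: The lock ring is within 0.1 rad of fully tight; the eccentric disc presses the gift box with 5 to 20 N; the box lies flat on the board, at rest, pressing on the fence (its facing strip) with more than 4 N and parallel to the long fence within 0.02 rad (value of joint lockring below 0.1 rad and contact force between stop and gift between 5 and 20 N and contact force between gift and fence above 4 N and angle between the x axis of gift and the x axis of fence, either way round below 0.02 rad and angle between gift's own z axis and vertical below 0.03 rad and linear speed of gift below 0.01 m/s); the robot touches nothing.
It fails at once if the stop presses the gift box with more than 25 N (crushed) (contact force between stop and gift above 25 N).
It fails at once if the robot touches the gift box (contact force between any of the fingers, the arm and gift above 0.5 N).
It fails at once if a bystander is moved by more than 15 mm (distance of any of spool, eraser, jar, tape, stapler, glue from where it was at the start of the episode above 0.015 m).
It also fails if it takes over 67 s, if anything falls off the work surface, if the arm or the gripper's body presses on something with over 40 N, if the wrist force passes 120 N, or if a joint passes its speed limit or range.

ROBOT

A 6-joint arm with a two-finger parallel gripper is mounted at the origin on the work surface. World frame = base frame: x ahead of the robot, y to its left, z up, the work surface at z = 0. Lengths are in m, angles in rad, forces in N, time in s.
With the tool pointing down it reaches from about 0.275 to 1 m from the base axis. Payload 8.4 kg.
Tool frame: the origin (TCP) lies between the finger pads; the fingertips stand 11 mm ahead of it and the grasp point (between the pads) lies 8 mm behind it; y points along the fingers, z is the direction in which the jaws open and shut, and the axes are right-handed (so a half turn about y gives the same grasp; the last joint's range is limited). The gripper opens to 85 mm and grips with 20 to 120 N. Pads are 22 mm wide; open, the fingers measure 114 mm over their backs; the gripper's body (76 mm by 85 mm) begins 54 mm behind the grasp point. The pads swing forward as they close: fully open they stand 13 mm farther back than shut.
Start: joints at [1.19, 0.353, 1.633, -0, 1.155, -0.002], TCP at [0.231, 0.581, 0.242] pointing down, gripper open.
Joint ranges: [-2.63, 2.63], [-0.92, 2.1], [0.06, 2.66], [-1.3, 4.44], [0, 2.69], [-3.02, 3.02]. Speed limits (rad/s): [2.22, 2.22, 2.79, 3.14, 3.14, 3.14].

INTERFACE

Orientations are given as a unit quaternion [w, x, y, z].
In Python, from bench import * gives the robot as it stands.
- The arm moves only by the tool play_rows, never from a script. Its argument "deltas" is a list of rows, each a list of 7 numbers: the shift along the tool's x, y, z in mm, then the turn, a rotation vector about the tool's x, y, z in degrees, then the finger opening in mm, from 0 to 85.4. In form: [[tx, ty, tz, rx, ry, rz, gripper], ...]. A call has 1 to 20 rows; each row is the pose to reach, as a shift and turn from the pose commanded when the call began, along the tool's axes at that moment; what a row does not reach only later rows make up. A row lasts 1/12 s, in which the tool goes at most 41.7 mm and 7.16 degrees, less where a joint would pass 70% of its speed; a pose out of reach is approached as far as the arm can. A call with a gripper value outside its range is refused whole. The fingers move at their own pace and stop on an object; the grip force is fixed at half the most. Time passes only in rows, so rows that repeat a pose let the fingers close. It gives the time, the measured TCP pose, the force and the opening at its end, in the units of the state.
- sense(): the state, without advancing time (a new reading comes with each control period).
- get_image(name): name is "scene" or "top" or "wrist"; returns (picture, depth): 384x512x3 uint8, red, green, blue; 384x512 float32, m along the optical axis (not along the pixel's ray), 0 where there is no reading.
- calibration(name): a dict with "K" (3x3 intrinsics, pixels), "k1" (the pictures are not rectified: a ray, as slopes to the right and down, at radius r is drawn at 1 + k1 r^2 times it, then the intrinsics apply), "R" (3x3) and "t" (3): a world point X has camera coordinates R X + t; the wrist camera has in their place "T_tool_cam" (4x4, takes a point from camera to tool coordinates, whose origin is the TCP and whose axes are the tool frame's). Camera axes: x right, y down, z forward; pixel columns grow to the right and rows downward; lengths in m; the calibration is good to about 2 mm. A picture is of the moment at which its call begins: read the wrist's pose just before it. calibration takes no time and is no camera call.
- close_job(): hands the job in, once; it reports no verdict.
Trained networks look in the newest picture that a camera, given by its name, has taken for a name from the list of things; names that differ only in an ending like _2 or _b are one class to them, and where a whole thing is asked for, a point or a joint stands for the part that bears it (a point fixed in the world has none). Each returns a list of dicts, best first, with "confidence" (0 to 1); they miss things now and then, are a little off and sometimes report something else, mostly with a low value. They report only what shows in the picture. A call takes as long as a camera call. They do not tell look-alikes from the thing itself.
- find_in(camera, label): "point" ([x, y, z] in m, in the coordinates of the camera as it stood for that picture, good to about 4 mm: the middle of the surface that is visible of it).
The state is a dict: "time": time; "joints": joint angles; "dq": joint speeds; "effort": joint torques, N m; "ee_pos": TCP position; "tcp_rot": TCP orientation; "contact_force": force on the tool from outside, world axes, zero at the start; "moment": the same for the moment, N m; "grip_width": opening from 0.0 (shut) to 1.0 (fully open).
Only numpy, scipy, OpenCV 4.12 (cv2) and the standard library are available. Lean on these libraries where they do the work, as an engineer would, in place of code of your own. Each camera call takes 0.05 s, during which the arm holds its last target. There are 200 camera calls.

## Working session

There is one attempt and no reset: what is moved stays moved. The work goes in short steps, Python scripts to look and compute and a tool call to move; the robot and the scene stay as the last step left them, time stands still between calls to the robot, and variables do not carry over. Pictures are saved under pics/ and viewed, about 8 in all and at most 12, crops included, and the job is handed in when it is done.

Besides the shell and the picture viewer there is one more tool, called after ">>>" as name(argument=value, ...), one argument or row to a line, values as JSON. play_rows: Moves the arm, as the interface text tells. Its arguments: {"type":"object","properties":{"deltas":{"type":"array","items":{"type":"array","items":{"type":"number"}}}},"required":["deltas"]}

```bash
mkdir -p pics; ls; cat > h.py <<'E'
from bench import *
import numpy as np, cv2
from scipy.spatial.transform import Rotation as Rn
def rot(q): return Rn.from_quat([q[1],q[2],q[3],q[0]]).as_matrix()
def cam2w(name,p,s=None):
    c=calibration(name); p=np.asarray(p,float)
    if name=="wrist":
        s=s or sense(); T=np.array(c["T_tool_cam"]); p=p@T[:3,:3].T+T[:3,3]
        return p@rot(s["tcp_rot"]).T+np.array(s["ee_pos"])
    return (p-np.array(c["t"]))@np.array(c["R"])
def px2cam(name,u,v,z):
    c=calibration(name);K=np.array(c["K"]);k1=c["k1"]
    d=np.array([(u-K[0,2])/K[0,0],(v-K[1,2])/K[1,1]]);x=d.copy()
    for _ in range(20): x=d/(1+k1*(x@x))
    return np.array([x[0]*z,x[1]*z,z])
def w2px(name,X,s=None):
    c=calibration(name);K=np.array(c["K"]);k1=c["k1"];X=np.asarray(X,float)
    if name=="wrist":
        T=np.array(c["T_tool_cam"]); p=(X-np.array(s["ee_pos"]))@rot(s["tcp_rot"]); p=(p-T[:3,3])@T[:3,:3]
    else: p=np.array(c["R"])@X+np.array(c["t"])
    x=p[:2]/p[2]; x=x*(1+k1*(x@x)); return K[0,0]*x[0]+K[0,2],K[1,1]*x[1]+K[1,2]
E
python3 - <<'E'
from h import *
s=sense();print(s)
print(calibration("top"));print(calibration("wrist"))
ims=[]
for n in ["top","scene"]:
    im,d=get_image(n);np.save(f"pics/{n}_d.npy",d);cv2.imwrite(f"pics/{n}_raw.png",im[...,::-1])
    cv2.imwrite(f"pics/{n}0.png",cv2.resize(im[...,::-1],(800,600)))
    for l in ["ring_grip","knob_grip","stop","gift","fence","spool","eraser","jar","tape","stapler","glue"]:
        for r in find_in(n,l)[:4]:
            w=cam2w(n,r["point"]);print(n,l,round(r["confidence"],2),w.round(3),np.round(w2px(n,w)))
E
```

```text
pics
{'time': 0.0, 'joints': array([ 1.18959016e+00,  3.53656113e-01,  1.63412282e+00,  1.81887339e-05,
        1.15519741e+00, -2.41402449e-03]), 'dq': array([ 0.00024918, -0.00036088, -0.00086541,  0.0004555 ,  0.00118769,
       -0.00039538]), 'effort': array([-1.80356169e-04, -6.05243325e+01, -3.42060399e+01, -1.19553852e-04,
        9.41825216e-03, -7.19348463e-05]), 'ee_pos': array([0.23095824, 0.58027254, 0.24156154]), 'tcp_rot': array([-0.69398261,  0.69494084, -0.13322558,  0.13302751]), 'contact_force': array([ 0.96193133,  0.80331931, -0.69883238]), 'moment': array([-0.02051058, -0.02548587,  0.02961778]), 'grip_width': 1.0055305403374823}
{'K': array([[432.16389082,   0.        , 253.70447777],
       [  0.        , 432.16389082, 193.18712954],
       [  0.        ,   0.        ,   1.        ]]), 'k1': -0.09561645581934339, 'R': array([[ 1.16432115e-02, -9.99932163e-01,  3.25340208e-04],
       [-9.93847671e-01, -1.16082009e-02, -1.10145618e-01],
       [ 1.10141922e-01,  9.59110112e-04, -9.93915407e-01]]), 't': array([-0.00707328,  0.49804085,  1.27170749])}
{'K': array(
[... 1564 characters left out ...]

scene stop 0.58 [ 0.549 -0.033  0.061] [255. 220.]
scene stop 0.33 [0.427 0.087 0.049] [293. 182.]
scene gift 0.87 [0.572 0.052 0.066] [289. 224.]
scene gift 0.8 [ 0.258 -0.256  0.06 ] [170. 145.]
scene gift 0.76 [ 0.698 -0.237  0.031] [176. 287.]
scene gift 0.6 [ 0.548 -0.032  0.062] [255. 220.]
scene fence 0.86 [0.632 0.111 0.054] [316. 244.]
scene spool 0.85 [0.427 0.089 0.049] [294. 182.]
scene eraser 0.67 [ 0.662 -0.077  0.033] [241. 267.]
scene jar 0.95 [ 0.431 -0.395  0.073] [116. 193.]
scene tape 0.86 [0.435 0.363 0.038] [389. 178.]
scene stapler 0.78 [0.618 0.399 0.035] [421. 232.]
scene stapler 0.51 [0.63  0.112 0.054] [316. 243.]
scene glue 0.71 [ 0.6   -0.395  0.061] [111. 251.]
```

View pics/top0.png

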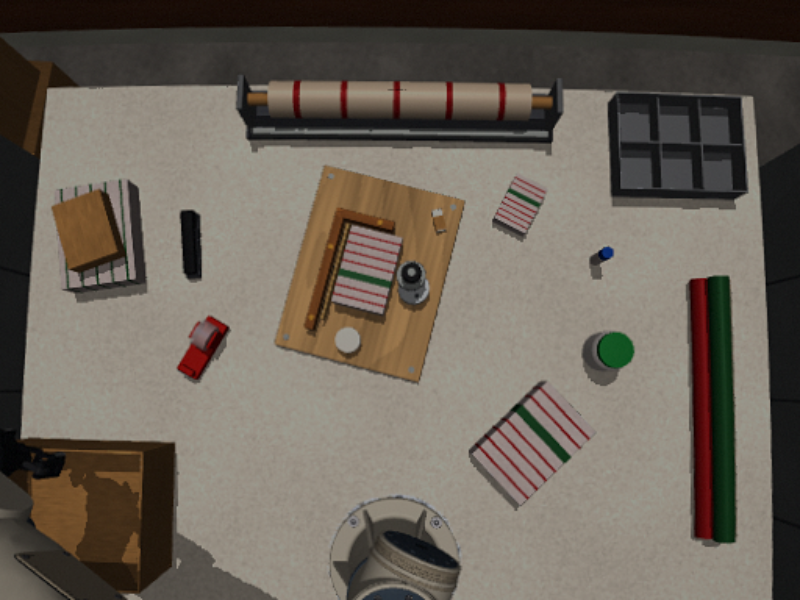

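View pics/scene0.png

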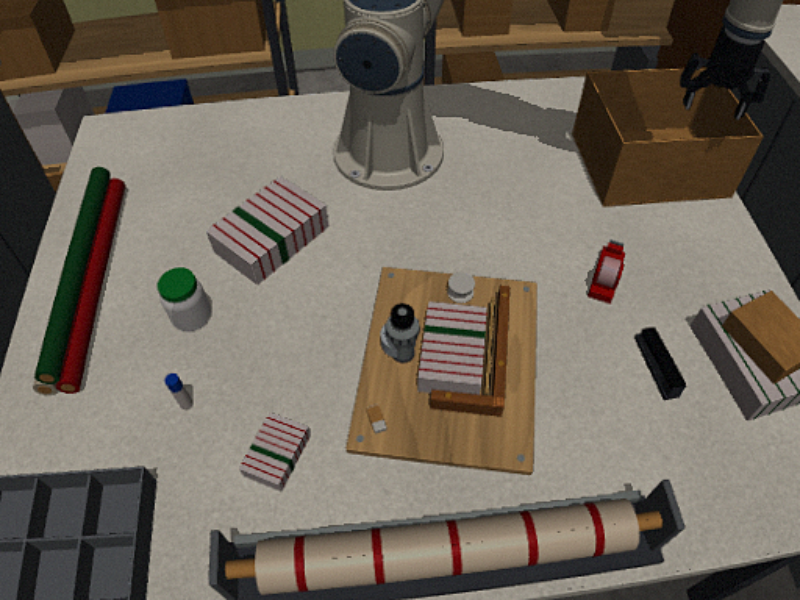

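The top picture shows the jig board with its stop at (411,280). The box in the jig is at (368,269), against the fence corner, with the spool at (347,340) and the eraser at (438,220). There are several gifts: small at (519,205), large at (532,443), one under a brown box at (95,235), and the one in the jig, which looks middle-sized. I'll measure each of them, then move in closer.

```bash
cat > cloud.py <<'E'
from h import *
def cloud(name,d,s=None):
    c=calibration(name);K=np.array(c["K"]);k1=c["k1"]
    v,u=np.nonzero(d>0)
    m=cv2.undistortPoints(np.stack([u,v],1).astype(np.float64)[:,None],K,np.array([k1,0,0,0,0.]))[:,0]
    z=d[v,u]; return cam2w(name,np.stack([m[:,0]*z,m[:,1]*z,z],1),s),u,v
E
python3 - <<'E'
from cloud import *
for n in ["top","scene"]:
    d=np.load(f"pics/{n}_d.npy");W,u,v=cloud(n,d)
    near=np.hypot(W[:,0]-.53,W[:,1]+.03)<.08
    k=near&(W[:,2]>.128);print(n,"knob",k.sum(),W[k].mean(0).round(4),W[k].min(0).round(3),W[k].max(0).round(3))
    k=near&(W[:,2]>.094)&(W[:,2]<.110);print("ring",k.sum(),W[k].mean(0).round(4),W[k].min(0).round(3),W[k].max(0).round(3))
    for nm,c in [("jig",(.551,.053)),("big",(.24,-.25)),("small",(.69,-.24)),("covered",(.62,.53))]:
        r=.11 if nm!="small" else .08
        for lo,hi in [(.02,.045),(.058,.085)]:
            k=(np.hypot(W[:,0]-c[0],W[:,1]-c[1])<r+.03*(nm!="jig"))&(W[:,2]>lo)&(W[:,2]<hi)&((nm!="jig")|(W[:,1]>-.005))
            if k.sum()>30: 
                R=cv2.minAreaRect(W[k][:,:2].astype(np.float32)*1000);print(nm,(lo,hi),k.sum(),np.round(R[0]),np.round(R[1]),round(R[2],1),W[k][:,2].mean().round(3))
    k=(np.hypot(W[:,0]-.58,W[:,1]-.08)<.14)&(W[:,2]>.048)&(W[:,2]<.058);
    print("fence",k.sum(),cv2.minAreaRect(W[k][:,:2].astype(np.float32)*1000))
c=cv2.imread("pics/top_raw.png")[90:250,170:330];cv2.imwrite("pics/crop1.png",cv2.resize(c,(600,600),interpolation=cv2.INTER_CUBIC))
E
```

```text
top knob 134 [ 0.5388 -0.0258  0.1369] [ 0.521 -0.043  0.128] [ 0.557 -0.01   0.141]
ring 141 [ 0.5353 -0.0247  0.1011] [ 0.513 -0.05   0.095] [0.566 0.001 0.108]
jig (0.02, 0.045) 352 [548.  78.] [163. 212.] 89.4 0.029
jig (0.058, 0.085) 1730 [569.  60.] [153. 174.] 76.2 0.065
big (0.02, 0.045) 88 [ 270. -207.] [ 72. 212.] 65.4 0.032
big (0.058, 0.085) 2907 [ 237. -258.] [132. 197.] 43.5 0.062
small (0.02, 0.045) 746 [ 696. -242.] [ 69. 105.] 62.9 0.032
covered (0.02, 0.045) 539 [587. 492.] [184. 235.] 67.1 0.036
covered (0.058, 0.085) 1044 [622. 587.] [202. 152.] 8.7 0.063
fence 814 ((545.1954956054688, 48.10731506347656), (197.8451385498047, 224.7480010986328), 75.9587631225586)
scene knob 168 [ 0.542  -0.0257  0.1363] [ 0.52  -0.043  0.128] [ 0.558 -0.008  0.141]
ring 195 [ 0.5505 -0.0266  0.1007] [ 0.522 -0.053  0.094] [0.567 0.001 0.106]
jig (0.02, 0.045) 323 [553.  78.] [216. 165.] 0.0 0.033
jig (0.058, 0.085) 1999 [566.  69.] [130. 167.] 76.8 0.065
big (0.02, 0.045) 434 [ 288. -247.] [111. 233.] 10.3 0.032
big (0.058, 0.085) 2121 [ 233. -256.] [139. 201.] 44.2 0.063
small (0.02, 0.045) 1217 [ 695. -240.] [ 70. 104.] 62.9 0.032
covered (0.02, 0.045) 887 [654. 487.] [260. 163.] 34.3 0.035
covered (0.058, 0.085) 1335 [622. 573.] [202. 124.] 7.8 0.064
fence 1046 ((546.3892822265625, 47.317901611328125), (200.43572998046875, 224.02882385253906), 76.47966003417969)
```

View pics/crop1.png

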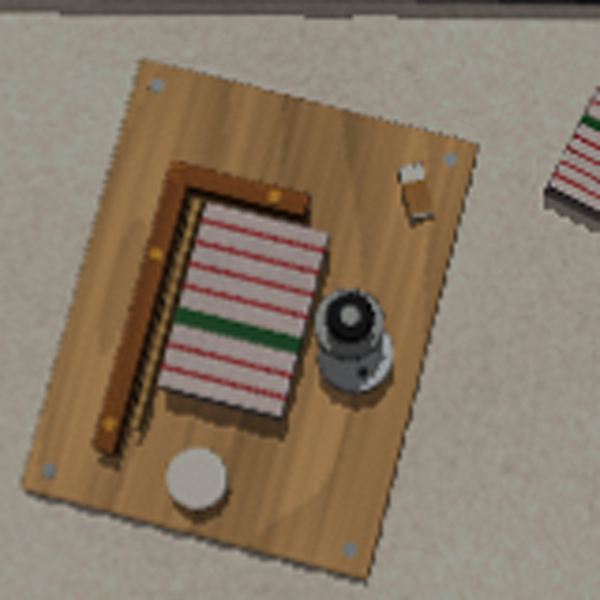

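The box in the jig measures about 150x100 mm. The others are about 197x132, 104x69 and 200x150, so the jig one is the middle-sized box. The axis is near (0.539, -0.026), and the fence x axis has a yaw of about -13.7°. Next I'll work out the approach move.

```bash
cat >> h.py <<'E'
def go(p,yaw_deg=None,s=None):
    """tool deltas (mm, deg) to TCP p, pointing down, jaw axis (tool z) at world yaw"""
    s=s or sense(); R=rot(s["tcp_rot"]); 
    if yaw_deg is None: yaw_deg=np.degrees(np.arctan2(R[1,2],R[0,2]))
    a=np.radians(yaw_deg); z=np.array([np.cos(a),np.sin(a),0]); y=np.array([0,0,-1.]); Rt=np.stack([np.cross(y,z),y,z],1)
    return (R.T@(np.array(p)-s["ee_pos"])*1000).round(1), np.degrees(Rn.from_matrix(R.T@Rt).as_rotvec()).round(2)
E
python3 - <<'E'
from h import *
s=sense();R=rot(s["tcp_rot"]);print(R.round(3)); yaw=np.degrees(np.arctan2(R[1,2],R[0,2]));print(yaw, yaw-71)
print(go([.539,-.026,.30]), go([.539,-.026,.30],yaw-71))
E
```

```text
[[ 0.929 -0.     0.37 ]
 [-0.37  -0.     0.929]
 [-0.    -1.    -0.   ]]
68.29478956850318 -2.7052104314968233
(array([ 510.4,  -57.7, -449.8]), array([ 0., -0., -0.])) (array([ 510.4,  -57.7, -449.8]), array([ 0., 71., -0.]))
```

>>> play_rows(
  deltas=[
    [0,-40,0,0,0,0,85],
    [0,-57.7,0,0,0,0,85],
    [510.4,-57.7,-449.8,0,71,0,85],
    [510.4,-57.7,-449.8,0,71,0,85],
    [510.4,-57.7,-449.8,0,71,0,85],
    [510.4,-57.7,-449.8,0,71,0,85],
    [510.4,-57.7,-449.8,0,71,0,85],
    [510.4,-57.7,-449.8,0,71,0,85],
    [510.4,-57.7,-449.8,0,71,0,85],
    [510.4,-57.7,-449.8,0,71,0,85],
    [510.4,-57.7,-449.8,0,71,0,85],
    [510.4,-57.7,-449.8,0,71,0,85],
    [510.4,-57.7,-449.8,0,71,0,85],
    [510.4,-57.7,-449.8,0,71,0,85],
    [510.4,-57.7,-449.8,0,71,0,85],
    [510.4,-57.7,-449.8,0,71,0,85],
    [510.4,-57.7,-449.8,0,71,0,85],
    [510.4,-57.7,-449.8,0,71,0,85],
    [510.4,-57.7,-449.8,0,71,0,85],
    [510.4,-57.7,-449.8,0,71,0,85],
  ],
)

```text
time: 2.87
ee_pos: [0.5402, -0.0288, 0.2998]
tcp_rot: [-0.487, 0.487, -0.512, 0.513]
contact_force: [0.2, 0.1, -1.4]
grip_width: 0.993
```

```bash
cat > near.py <<'E'
from cloud import *
import sys
s=sense();im,d=get_image("wrist");cv2.imwrite(f"pics/{sys.argv[1]}.png",cv2.resize(im[...,::-1],(768,576)))
print(s["time"],s["ee_pos"].round(4),s["contact_force"].round(1),s["moment"].round(3),s["joints"].round(2))
W,u,v=cloud("wrist",d,s)
near=np.hypot(W[:,0]-.539,W[:,1]+.026)<.05
def circ(k):
    P=W[k][:,:2].astype(np.float32)*1000;c,r=cv2.minEnclosingCircle(P);R=cv2.minAreaRect(P);return k.sum(),np.round(c,1),round(r,1),W[k][:,2].mean().round(4),np.round(W[k].mean(0)[:2]*1000,1)
print("knob",circ(near&(W[:,2]>.133)&(W[:,2]<.146)));print("ring",circ(near&(W[:,2]>.097)&(W[:,2]<.108)))
np.savez(f"pics/{sys.argv[1]}.npz",W=W,u=u,v=v)
E
python3 near.py w1
```

```text
2.8667 [ 0.5402 -0.0288  0.2998] [ 0.2  0.1 -1.4] [ 0.04   0.013 -0.015] [-0.06  0.17  1.75 -0.    1.22 -0.  ]
knob (np.int64(1190), array([539.9, -24.8]), 18.4, np.float64(0.1377), array([539.9, -24. ]))
ring (np.int64(967), array([539.8, -24.5]), 27.7, np.float64(0.1015), array([540.6, -15.3]))
```

View pics/w1.png

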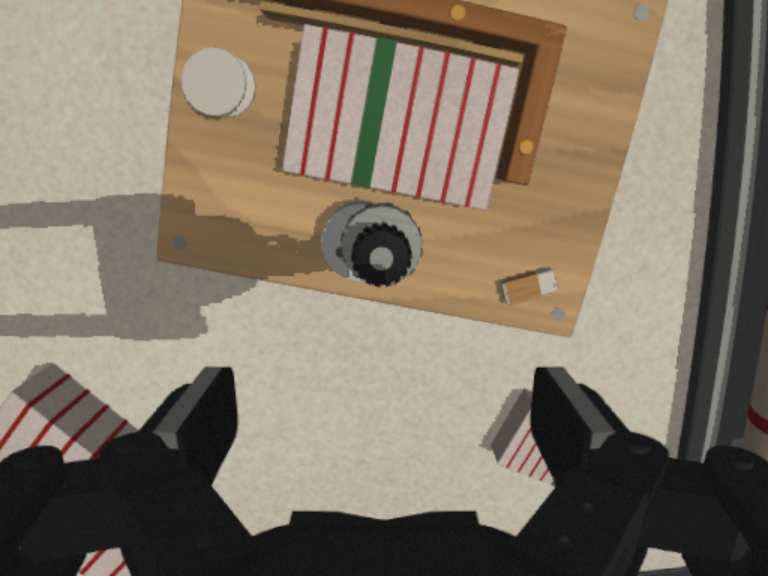

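```bash
python3 - <<'E'
from cloud import *
f=np.load("pics/w1.npz");W=f["W"];s=sense();R=rot(s["tcp_rot"]);T=(W-s["ee_pos"])@R*1000
k=(np.abs(T[:,2])<70)&(T[:,1]<40);print("finger y max",np.percentile(T[k][:,1],[95,99,100]).round(1)); 
kk=k&(T[:,1]>T[k][:,1].max()-6);print(kk.sum(),T[kk].mean(0), [ (T[kk&(sg*T[:,2]>0)].min(0).round(1),T[kk&(sg*T[:,2]>0)].max(0).round(1)) for sg in(1,-1)])
r=lambda k:cv2.minAreaRect(W[k][:,:2].astype(np.float32)*1000)
n=np.hypot(W[:,0]-.56,W[:,1]-.055)<.12
a=np.radians(-13.5);jx=np.array([np.cos(a),np.sin(a)]);jy=np.array([-np.sin(a),np.cos(a)])
q=(W[:,:2]-[.54,-.0247])*1000; X=q@jx;Y=q@jy
b=n&(W[:,2]>.062)&(W[:,2]<.07)&(Y>22);print("box",b.sum(),r(b),"Y",Y[b].min(),Y[b].max(),"X",X[b].min(),X[b].max())
# edge fits
def edge(k,f,bins):
    P=[]
    for lo in bins:
        m=k&(X>lo)&(X<lo+8)
        if m.sum()>3:P.append((lo+4,f(Y[m])))
    P=np.array(P);c=np.polyfit(P[:,0],P[:,1],1);print(np.degrees(np.arctan(c[0]))-13.5,P[:,1].round(1))
bb=np.arange(X[b].min()+10,X[b].max()-18,8)
print("box near edge yaw");edge(b,np.min,bb);print("far");edge(b,np.max,bb)
fe=n&(W[:,2]>.040)&(W[:,2]<.060)&(Y>60);print("strip/bar near edge");edge(fe,np.min,bb)
E
```

```text
finger y max [-18.1  -7.3  -1.3]
369 [ 0.40751067 -4.92144385  2.18557478] [(array([-9.2, -7.3, 44.2]), array([13. , -1.7, 51. ])), (array([ -9.5,  -7.3, -46.9]), array([ 13.1,  -1.3, -39.7]))]
box 14021 ((556.0357666015625, 57.34736633300781), (100.96956634521484, 150.79869079589844), 76.67396545410156) Y 32.85920212694423 133.94655623145678 X -78.97529212602863 71.79965081950172
box near edge yaw
-13.294824061067489 [32.9 33.  32.9 33.  33.9 33.7 33.5 33.6 33.6 33.7 33.6 33.4 33.5 33.4
 33.4 33.3]
far
-13.95380346038881 [133.7 133.  133.  133.6 133.4 133.9 133.9 133.5 133.  133.2 132.6 132.7
 132.5 132.9 132.6 132.8]
strip/bar near edge
-13.920815011210122 [140.4 140.  139.9 140.  139.7 140.3 140.1 140.  139.7 139.6 139.6 139.6
 139.3 139.5 139.3 139.4]
```

```bash
python3 - <<'E'
from h import *
s=sense();print(s["ee_pos"],s["moment"],go([.540,-.0247,.084],0))
E
```

```text
[ 0.53918663 -0.02701803  0.29969722] [-0.01370495 -0.0050616   0.03132619] (array([ -2.3, 215.7,   0.8]), array([ 0.03, -2.87, -0.01]))
```

>>> play_rows(
  deltas=[
    [-1.3,40,1,0,-2.8,0,85],
    [-1.3,80,1,0,-2.8,0,85],
    [-1.3,120,1,0,-2.8,0,85],
    [-1.3,150,1,0,-2.8,0,85],
    [-1.3,170,1,0,-2.8,0,85],
    [-1.3,185,1,0,-2.8,0,85],
    [-1.3,200,1,0,-2.8,0,85],
    [-1.3,210,1,0,-2.8,0,85],
    [-1.3,215.7,1,0,-2.8,0,85],
    [-1.3,215.7,1,0,-2.8,0,85],
    [-1.3,215.7,1,0,-2.8,0,85],
    [-1.3,215.7,1,0,-2.8,0,85],
  ],
)

```text
time: 3.92
ee_pos: [0.5406, -0.0245, 0.0852]
tcp_rot: [0.501, -0.5, 0.499, -0.5]
contact_force: [0.2, -0.3, 1.7]
grip_width: 0.994
```

```bash
python3 near.py w2; python3 -c "
from h import *
print(go([.540,-.0247,.084],0))"
```

```text
3.9167 [ 0.5406 -0.0245  0.0852] [ 0.2 -0.3  1.7] [-0.018 -0.026 -0.037] [-0.05  0.43  1.94  0.    0.77 -0.05]
knob (np.int64(7440), array([539. , -25.9]), 50.0, np.float64(0.1377), array([535.3, -15.2]))
ring (np.int64(8239), array([539.9, -18.3]), 47.8, np.float64(0.1017), array([539.6, -13.6]))
(array([ 0.1,  1.2, -0.7]), array([-0.09,  0.1 ,  0.  ]))
```

View pics/w2.png

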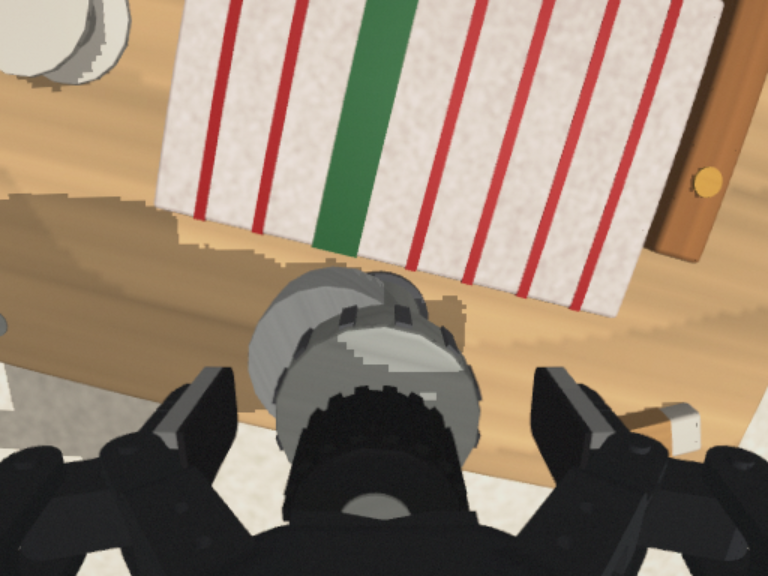

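The fingers at (237) and (532) px straddle the ring (275–481) and the knob cleanly, above the box. The ring sits about 1.5 mm towards tool -z, so I'll correct for that and close.

>>> play_rows(
  deltas=[
    [0,0,-1.2,0,0,0,85],
    [0,0,-1.2,0,0,0,70],
    [0,0,-1.2,0,0,0,58],
    [0,0,-1.2,0,0,0,48],
    [0,0,-1.2,0,0,0,44],
    [0,0,-1.2,0,0,0,44],
    [0,0,-1.2,0,0,0,44],
    [0,0,-1.2,0,0,0,44],
  ],
)

```text
time: 4.63
ee_pos: [0.5389, -0.0248, 0.0849]
tcp_rot: [0.5, -0.5, 0.5, -0.5]
contact_force: [-2.5, -0.6, 7.6]
grip_width: 0.61
```

```bash
python3 -c "
from h import *
s=sense();print(s['ee_pos'],s['contact_force'],s['moment'],s['grip_width']*85.4)"
```

```text
[ 0.53893585 -0.02479371  0.0849368 ] [-2.48137616 -0.58978618  7.61418305] [-0.02643117  0.37861846  0.01076425] 52.1220814782093
```

>>> play_rows(
  deltas=[
    [0,0,0,0,-3,0,44],
    [0,0,0,0,-6,0,44],
    [0,0,0,0,-10,0,44],
    [0,0,0,0,-14,0,44],
  ],
)

```text
time: 4.97
ee_pos: [0.539, -0.0248, 0.0849]
tcp_rot: [0.558, -0.558, 0.434, -0.434]
contact_force: [-1.4, -0.6, 7.5]
grip_width: 0.613
```

```bash
cat > st.py <<'E'
from h import *
s=sense();R=rot(s["tcp_rot"]);print(s['time'],s['ee_pos'].round(4),s['contact_force'].round(1),s['moment'].round(3),(s['grip_width']*85.4).round(1),"yaw",np.degrees(np.arctan2(R[1,2],R[0,2])).round(2),s['joints'].round(3))
E
python3 st.py
```

```text
Traceback (most recent call last):
  File "st.py", line 2, in <module>
    s=sense();R=rot(s["tcp_rot"]);print(s['time'],s['ee_pos'].round(4),s['contact_force'].round(1),s['moment'].round(3),(s['grip_width']*85.4).round(1),"yaw",np.degrees(np.arctan2(R[1,2],R[0,2])).round(2),s['joints'].round(3))
                                                                                                                        ^^^^^^^^^^^^^^^^^^^^^^^^^^^^
AttributeError: 'float' object has no attribute 'round'
```

```bash
sed -i "s/(s\['grip_width'\]\*85.4).round(1)/round(s['grip_width']*85.4,1)/" st.py; python3 st.py
```

```text
4.9667 [ 0.539  -0.0248  0.0849] [-1.4 -0.6  7.5] [ 0.     0.433 -0.28 ] 52.4 yaw 14.24 [-0.049  0.428  1.94   0.     0.774 -0.298]
```

>>> play_rows(
  deltas=[
    [0,0,0,0,-5,0,44],
    [0,0,0,0,-10,0,44],
    [0,0,0,0,-15,0,44],
    [0,0,0,0,-20,0,44],
    [0,0,0,0,-25,0,44],
    [0,0,0,0,-30,0,44],
    [0,0,0,0,-35,0,44],
    [0,0,0,0,-40,0,44],
  ],
)

```text
time: 5.63
ee_pos: [0.5392, -0.0247, 0.0849]
tcp_rot: [0.673, -0.673, 0.217, -0.217]
contact_force: [-1.6, 1.1, 6.1]
grip_width: 0.613
```

```bash
python3 st.py
```

```text
5.6333 [ 0.5392 -0.0247  0.0849] [-1.6  1.1  6.1] [ 0.066  0.245 -0.328] 52.3 yaw 54.29 [-4.900e-02  4.280e-01  1.939e+00  1.000e-03  7.740e-01 -9.970e-01]
```

The moment was steady at about -0.3 N m through the 54° turn with no slip, so the ring is slack at about 0.93 rad. Next I'll open, rise to the knob and grip it.

>>> play_rows(
  deltas=[
    [0,0,0,0,0,0,60],
    [0,0,0,0,0,0,75],
    [0,0,0,0,0,0,75],
    [0,0,0,0,0,0,75],
    [0,-17,0,0,0,0,75],
    [0,-34,0,0,0,0,75],
    [0,-34,0,0,0,0,60],
    [0,-34,0,0,0,0,45],
    [0,-34,0,0,0,0,36],
    [0,-34,0,0,0,0,28],
    [0,-34,0,0,0,0,26],
    [0,-34,0,0,0,0,26],
    [0,-34,0,0,0,0,26],
    [0,-34,0,0,0,0,26],
  ],
)

```text
time: 6.8
ee_pos: [0.5387, -0.0244, 0.1179]
tcp_rot: [0.673, -0.672, 0.218, -0.218]
contact_force: [-1.2, 2.5, 6.2]
grip_width: 0.386
```

```bash
python3 st.py
```

```text
6.8 [ 0.5387 -0.0244  0.1179] [-1.2  2.5  6.2] [ 0.425  0.07  -0.036] 32.9 yaw 54.06 [-4.800e-02  3.770e-01  1.921e+00  1.000e-03  8.440e-01 -9.920e-01]
```

>>> play_rows(
  deltas=[
    [0,0,0,0,4,0,26],
    [0,0,0,0,8,0,26],
    [0,0,0,0,12,0,26],
    [0,0,0,0,16,0,26],
    [0,0,0,0,20,0,26],
  ],
)

```text
time: 7.22
ee_pos: [0.5388, -0.0243, 0.1179]
tcp_rot: [0.624, -0.624, 0.333, -0.332]
contact_force: [-1.7, 2.4, 6.2]
grip_width: 0.38
```

```bash
sed -i 's/^s=sense/import sys\ns=sense/' near.py;  python3 st.py; python3 near.py w3
```

```text
7.2167 [ 0.5388 -0.0243  0.1179] [-1.7  2.4  6.2] [ 0.495 -0.021  0.291] 32.4 yaw 33.9 [-4.800e-02  3.770e-01  1.921e+00  1.000e-03  8.430e-01 -6.400e-01]
7.2167 [ 0.5388 -0.0243  0.1179] [-1.7  2.4  6.2] [ 0.495 -0.021  0.291] [-0.05  0.38  1.92  0.    0.84 -0.64]
knob (np.int64(7683), array([536. , -19.2]), 29.9, np.float64(0.1385), array([538.3, -22.4]))
ring (np.int64(3298), array([537.5, -19.6]), 27.2, np.float64(0.1015), array([530.7, -11. ]))
```

View pics/w3.png

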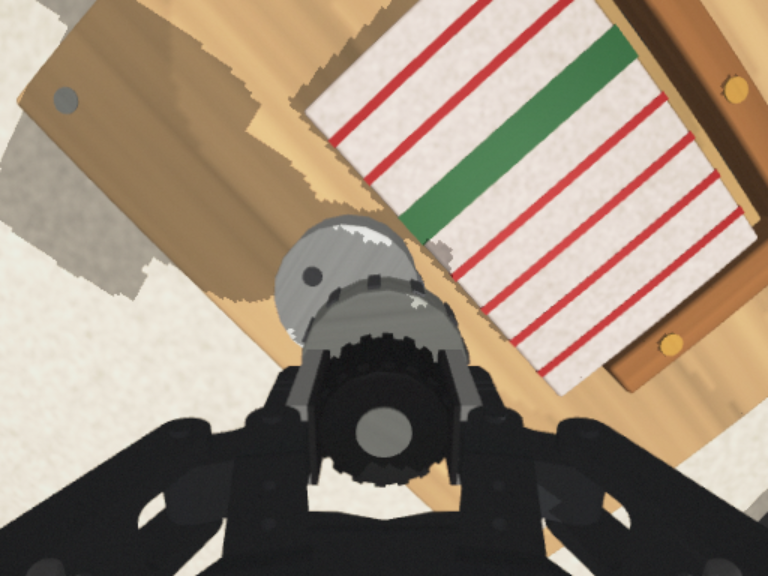

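The knob is held squarely and turns with a baseline moment of about 0.29 N m, and the disc has swung along with it. I'll fit the disc's angle from depth.

```bash
cat > disc.py <<'E'
from cloud import *
from scipy.optimize import least_squares
def disc(f,ax=(.539,-.0245),beta=-13.9):
    f=np.load(f);W=f["W"];q=W[:,:2]*1000-np.array(ax)*1000
    b=np.radians(beta);jx=np.array([np.cos(b),np.sin(b)]);jy=np.array([-np.sin(b),np.cos(b)]);X=q@jx;Y=q@jy;r=np.hypot(X,Y)
    k=(W[:,2]>.049)&(W[:,2]<.0575)&(r<52)&(Y<60)
    c,rad=cv2.minEnclosingCircle(np.stack([X,Y],1)[k].astype(np.float32))
    P=np.stack([X,Y],1)[k]
    # smallest angle-consistent: disc centre on radius 18, must contain points
    th=np.radians(np.arange(0,181)); best=min(th,key=lambda t:(np.clip(np.hypot(P[:,0]+18*np.sin(t),P[:,1]-18*np.cos(t))-30,0,None)**2).sum())
    bx=(W[:,2]>.061)&(W[:,2]<.07)&(Y>22)&(Y<145)&(np.abs(X)<90)
    fe=(W[:,2]>.040)&(W[:,2]<.060)&(Y>115)&(np.abs(X)<70)
    print(k.sum(),"circ",c,rad,"theta",best,"box Y near/far",np.percentile(Y[bx],[.3,99.7]).round(1),"strip",np.percentile(Y[fe],[1,3]).round(1) if fe.sum() else None)
if __name__=="__main__":
    import sys
    for a in sys.argv[1:]: disc(f"pics/{a}.npz")
E
python3 disc.py w1 w3
```

```text
652 circ (-16.709077835083008, -10.302066802978516) 29.530874252319336 theta 2.1642082724729685 box Y near/far [ 33.8 132.9] strip [139.9 140. ]
3839 circ (-16.99863624572754, -4.462522506713867) 30.029953002929688 theta 1.8151424220741028 box Y near/far [ 33.6 132.8] strip [140.7 141.3]
```

Theta was 2.16 at the start and is now 1.815, which matches the 20° turn. Contact should come at about 1.37 and landing at about 0.96. I'll go to about 1.2 first.

>>> play_rows(
  deltas=[
    [0,0,0,0,4,0,26],
    [0,0,0,0,8,0,26],
    [0,0,0,0,12,0,26],
    [0,0,0,0,16,0,26],
    [0,0,0,0,20,0,26],
    [0,0,0,0,22,0,26],
  ],
)

```text
time: 7.77
ee_pos: [0.5389, -0.0243, 0.1179]
tcp_rot: [0.549, -0.549, 0.446, -0.445]
contact_force: [-0.7, 3.0, 5.5]
grip_width: 0.381
```

```bash
python3 st.py
```

```text
7.7667 [ 0.5389 -0.0243  0.1179] [-0.7  3.   5.5] [ 0.504 -0.065  0.233] 32.6 yaw 11.87 [-4.800e-02  3.770e-01  1.921e+00  1.000e-03  8.430e-01 -2.560e-01]
```

>>> play_rows(
  deltas=[
    [0,0,0,0,3,0,26],
    [0,0,0,0,6,0,26],
    [0,0,0,0,9,0,26],
    [0,0,0,0,12,0,26],
  ],
)

```text
time: 8.1
ee_pos: [0.5389, -0.0243, 0.1179]
tcp_rot: [0.5, -0.5, 0.5, -0.5]
contact_force: [-0.4, 3.0, 5.4]
grip_width: 0.382
```

```bash
python3 st.py; sed -i 's/near=np.hypot.*/near=np.hypot(W[:,0]-.539,W[:,1]+.0245)<.03/' near.py; python3 near.py w4; python3 disc.py w4
```

```text
8.1 [ 0.5389 -0.0243  0.1179] [-0.4  3.   5.4] [ 0.477 -0.143  0.383] 32.7 yaw -0.04 [-4.800e-02  3.770e-01  1.921e+00  1.000e-03  8.430e-01 -4.800e-02]
8.1 [ 0.5389 -0.0243  0.1179] [-0.4  3.   5.4] [ 0.477 -0.143  0.383] [-0.05  0.38  1.92  0.    0.84 -0.05]
knob (np.int64(7666), array([539. , -17.7]), 29.1, np.float64(0.1384), array([539.8, -22. ]))
ring (np.int64(3301), array([540. , -21.4]), 27.1, np.float64(0.1015), array([539.9,  -8.3]))
3711 circ (-16.209129333496094, 5.875483512878418) 30.10074806213379 theta 1.2042771838760873 box Y near/far [ 36.  134.7] strip [142.4 142.5]
```

>>> play_rows(
  deltas=[
    [0,0,0,0,2,0,26],
    [0,0,0,0,4,0,26],
    [0,0,0,0,6,0,26],
    [0,0,0,0,6,0,26],
  ],
)

```text
time: 8.48
ee_pos: [0.539, -0.0243, 0.1179]
tcp_rot: [0.473, -0.473, 0.526, -0.525]
contact_force: [0.3, 2.1, 5.1]
grip_width: 0.382
```

```bash
python3 st.py
```

```text
8.4833 [ 0.539  -0.0243  0.1179] [0.3 2.1 5.1] [ 0.485 -0.054  0.057] 32.7 yaw -6.03 [-4.800e-02  3.770e-01  1.921e+00  1.000e-03  8.430e-01  5.700e-02]
```

>>> play_rows(
  deltas=[
    [0,0,0,0,1,0,26],
    [0,0,0,0,2,0,26],
  ],
)

```text
time: 8.65
ee_pos: [0.539, -0.0243, 0.1179]
tcp_rot: [0.464, -0.464, 0.534, -0.533]
contact_force: [0.2, 3.4, 4.4]
grip_width: 0.38
```

```bash
python3 st.py
```

```text
8.65 [ 0.539  -0.0243  0.1179] [0.2 3.4 4.4] [ 0.423 -0.055  0.459] 32.5 yaw -7.94 [-4.800e-02  3.770e-01  1.921e+00  1.000e-03  8.430e-01  9.000e-02]
```

>>> play_rows(
  deltas=[
    [0,0,0,0,1,0,26],
    [0,0,0,0,2,0,26],
  ],
)

```text
time: 8.82
ee_pos: [0.539, -0.0243, 0.1179]
tcp_rot: [0.455, -0.455, 0.541, -0.541]
contact_force: [-0.1, 2.6, 5.2]
grip_width: 0.386
```

```bash
python3 st.py
```

```text
8.8167 [ 0.539  -0.0243  0.1179] [-0.1  2.6  5.2] [ 0.498 -0.134  0.48 ] 32.9 yaw -9.93 [-4.800e-02  3.770e-01  1.921e+00  1.000e-03  8.430e-01  1.250e-01]
```

```bash
python3 near.py w5; python3 disc.py w5; python3 - <<'E'
import cv2
im=cv2.imread("pics/w5.png");cv2.imwrite("pics/w5c.png",im)
E
```

```text
8.8167 [ 0.539  -0.0243  0.1179] [-0.1  2.6  5.2] [ 0.498 -0.134  0.48 ] [-0.05  0.38  1.92  0.    0.84  0.12]
knob (np.int64(7672), array([540.2, -17.8]), 29.0, np.float64(0.1384), array([540.3, -22.1]))
ring (np.int64(3288), array([540.4, -19.5]), 27.0, np.float64(0.1015), array([542.7,  -8.5]))
3718 circ (-15.036749839782715, 9.01815128326416) 29.968172073364258 theta 1.0122909661567112 box Y near/far [ 38.7 121.9] strip None
```

>>> play_rows(
  deltas=[
    [0,0,0,0,1,0,26],
    [0,0,0,0,2,0,26],
  ],
)

```text
time: 9.03
ee_pos: [0.539, -0.0243, 0.1179]
tcp_rot: [0.445, -0.445, 0.549, -0.549]
contact_force: [0.5, 3.0, 5.5]
grip_width: 0.377
```

```bash
python3 st.py
```

```text
9.0333 [ 0.539  -0.0243  0.1179] [0.5 3.  5.5] [ 0.467 -0.13   0.491] 32.2 yaw -11.92 [-4.800e-02  3.770e-01  1.921e+00  1.000e-03  8.430e-01  1.600e-01]
```

View pics/w5.png

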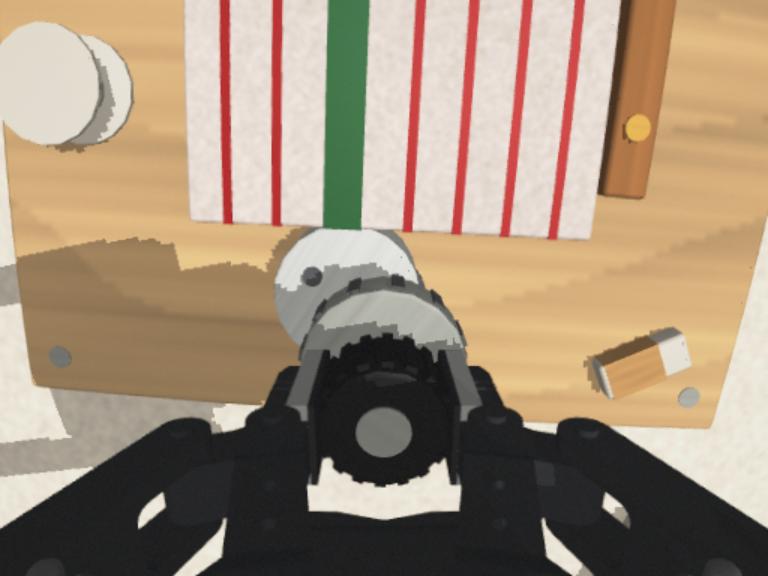

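The disc at (345,285) is pushing the box squarely. The moment is flat at about 0.48 N m, so the box is still sliding. I'll keep going in small steps.

>>> play_rows(
  deltas=[
    [0,0,0,0,1,0,26],
    [0,0,0,0,2,0,26],
  ],
)

```text
time: 9.2
ee_pos: [0.539, -0.0243, 0.1179]
tcp_rot: [0.436, -0.436, 0.557, -0.557]
contact_force: [0.4, 3.2, 4.9]
grip_width: 0.384
```

```bash
python3 st.py
```

```text
9.2 [ 0.539  -0.0243  0.1179] [0.4 3.2 4.9] [ 0.455 -0.125  0.499] 32.8 yaw -13.93 [-0.048  0.377  1.921  0.     0.843  0.195]
```

>>> play_rows(
  deltas=[
    [0,0,0,0,1,0,26],
  ],
)

```text
time: 9.28
ee_pos: [0.539, -0.0243, 0.1179]
tcp_rot: [0.431, -0.431, 0.561, -0.561]
contact_force: [1.4, 3.3, 4.6]
grip_width: 0.386
```

```bash
python3 st.py
```

```text
9.2833 [ 0.539  -0.0243  0.1179] [1.4 3.3 4.6] [ 0.564 -0.168  0.43 ] 32.9 yaw -14.94 [-0.048  0.377  1.921  0.     0.843  0.212]
```

>>> play_rows(
  deltas=[
    [0,0,0,0,1,0,26],
  ],
)

```text
time: 9.37
ee_pos: [0.539, -0.0243, 0.118]
tcp_rot: [0.426, -0.426, 0.565, -0.564]
contact_force: [2.4, 4.4, 2.7]
grip_width: 0.381
```

```bash
python3 st.py
```

```text
9.3667 [ 0.539  -0.0243  0.118 ] [2.4 4.4 2.7] [ 0.602 -0.314  0.488] 32.5 yaw -15.96 [-4.800e-02  3.770e-01  1.921e+00  1.000e-03  8.430e-01  2.300e-01]
```

>>> play_rows(
  deltas=[
    [0,0,0,0,1,0,26],
  ],
)

```text
time: 9.45
ee_pos: [0.5389, -0.0243, 0.118]
tcp_rot: [0.421, -0.421, 0.568, -0.568]
contact_force: [1.9, 4.9, 1.7]
grip_width: 0.381
```

```bash
python3 st.py
```

```text
9.45 [ 0.5389 -0.0243  0.118 ] [1.9 4.9 1.7] [ 0.737 -0.351  0.434] 32.6 yaw -16.98 [-4.800e-02  3.770e-01  1.921e+00  1.000e-03  8.430e-01  2.480e-01]
```

>>> play_rows(
  deltas=[
    [0,0,0,0,1,0,26],
  ],
)

```text
time: 9.53
ee_pos: [0.539, -0.0244, 0.118]
tcp_rot: [0.416, -0.416, 0.572, -0.572]
contact_force: [2.0, 5.6, 1.0]
grip_width: 0.379
```

```bash
python3 st.py
```

```text
9.5333 [ 0.539  -0.0244  0.118 ] [2.  5.6 1. ] [ 0.744 -0.377  0.604] 32.4 yaw -17.98 [-4.800e-02  3.770e-01  1.921e+00  1.000e-03  8.430e-01  2.650e-01]
```

>>> play_rows(
  deltas=[
    [0,0,0,0,1,0,26],
  ],
)

```text
time: 9.62
ee_pos: [0.539, -0.0244, 0.118]
tcp_rot: [0.411, -0.411, 0.576, -0.575]
contact_force: [2.2, 5.5, 0.3]
grip_width: 0.383
```

```bash
python3 st.py
```

```text
9.6167 [ 0.539  -0.0244  0.118 ] [2.2 5.5 0.3] [ 0.804 -0.466  0.735] 32.7 yaw -18.97 [-0.048  0.377  1.921  0.     0.843  0.283]
```

The moment rises steeply over the last 2° (0.43 → 0.60 → 0.735 N m). That slope fits k of about 0.035 N m/N, which puts the pressing force near 13 N. I'll let go and look from above before tightening.

>>> play_rows(
  deltas=[
    [0,0,0,0,0,0,26],
    [0,0,0,0,0,0,36],
    [0,0,0,0,0,0,50],
    [0,0,0,0,0,0,65],
    [0,0,0,0,0,0,80],
    [0,0,0,0,0,0,80],
    [0,-30,0,0,0,0,80],
    [0,-70,0,0,-5,0,80],
    [0,-110,0,0,-10,0,80],
    [0,-150,0,0,-15,0,80],
    [0,-182,0,0,-19,0,80],
    [0,-182,0,0,-19,0,80],
    [0,-182,0,0,-19,0,80],
  ],
)

```text
time: 10.7
ee_pos: [0.5399, -0.0249, 0.3024]
tcp_rot: [0.501, -0.499, 0.499, -0.501]
contact_force: [0.0, 0.1, -0.4]
grip_width: 0.939
```

```bash
python3 st.py; python3 near.py w6; python3 disc.py w1 w6; python3 - <<'E'
from cloud import *
for n in ["w1","w6"]:
    W=np.load(f"pics/{n}.npz")["W"];a=np.radians(-13.9);jx=np.array([np.cos(a),np.sin(a)]);jy=np.array([-np.sin(a),np.cos(a)])
    q=(W[:,:2]-[.539,-.0245])*1000; X=q@jx;Y=q@jy
    def edge(k,f,bins,name):
        P=np.array([(lo+4,f(Y[k&(X>lo)&(X<lo+8)])) for lo in bins if (k&(X>lo)&(X<lo+8)).sum()>3]);c=np.polyfit(P[:,0],P[:,1],1);print(n,name,"yaw",round(np.degrees(np.arctan(c[0]))-13.9,2),"Y0",round(np.median(P[:,1]),2))
    b=(W[:,2]>.062)&(W[:,2]<.07)&(Y>22)&(Y<150);bb=np.arange(-64,56,8)
    edge(b,np.min,bb,"near");edge(b,np.max,bb,"far")
    fe=(W[:,2]>.046)&(W[:,2]<.058)&(Y>120);edge(fe,np.min,bb,"strip")
    print("box",cv2.minAreaRect((W[b][:,:2]*1000).astype(np.float32)), "X",X[b].min(),X[b].max())
E
```

```text
10.7 [ 0.5399 -0.0249  0.3024] [ 0.   0.1 -0.4] [-0.039 -0.014 -0.028] 80.2 yaw 0.06 [-0.049  0.164  1.748 -0.     1.226 -0.05 ]
10.7 [ 0.5399 -0.0249  0.3024] [ 0.   0.1 -0.4] [-0.039 -0.014 -0.028] [-0.05  0.16  1.75 -0.    1.23 -0.05]
knob (np.int64(1168), array([539.9, -24.7]), 18.3, np.float64(0.1377), array([539.9, -24. ]))
ring (np.int64(950), array([540.1, -24.7]), 27.8, np.float64(0.1016), array([540. , -14.9]))
652 circ (-16.709077835083008, -10.302066802978516) 29.530874252319336 theta 2.1642082724729685 box Y near/far [ 33.8 132.9] strip [139.9 140. ]
1077 circ (-13.453417778015137, 11.449846267700195) 29.86834144592285 theta 0.8552113334772214 box Y near/far [ 41.3 140.5] strip [144.  144.4]
w1 near yaw -13.32 Y0 33.72
w1 far yaw -14.07 Y0 133.22
w1 strip yaw -13.9 Y0 139.85
box ((556.0357666015625, 57.34736633300781), (100.96956634521484, 150.79869079589844), 76.67396545410156) X -78.66110044628519 72.14359138953566
w6 near yaw -13.3 Y0 41.17
w6 far yaw -13.96 Y0 140.74
w6 strip yaw -13.93 Y0 143.68
box ((677.87744140625, 28.545188903808594), (106.57740020751953, 396.8465270996094), 73.3313980102539) X -74.47631610165196 317.70934050884006
```

View pics/w6.png

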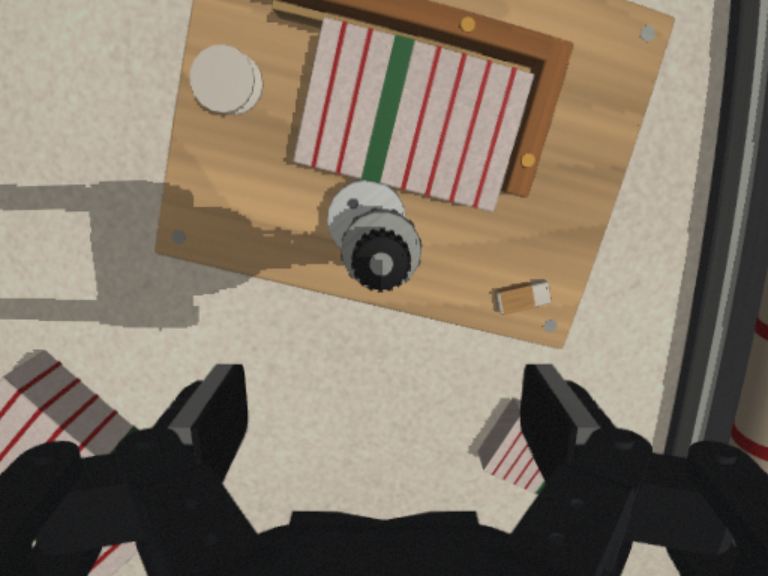

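Everything is consistent. The box moved 7.45 mm, its far edge is about 0.9 mm past the strip's original face (roughly 13 N at 15 N/mm), and it is parallel to the fence. Now I'll go down to the ring and tighten it.

>>> play_rows(
  deltas=[
    [0,40,0,0,0,0,85],
    [0,80,0,0,0,0,85],
    [0,120,0,0,0,0,85],
    [0,150,0,0,0,0,85],
    [0,170,0,0,0,0,85],
    [0,185,0,0,0,0,85],
    [0,200,0,0,0,0,85],
    [0,210,0,0,0,0,85],
    [0,216,0,0,0,0,85],
    [0,216,0,0,0,0,85],
    [0,216,0,0,0,0,70],
    [0,216,0,0,0,0,58],
    [0,216,0,0,0,0,48],
    [0,216,0,0,0,0,44],
    [0,216,0,0,0,0,44],
    [0,216,0,0,0,0,44],
    [0,216,0,0,0,0,44],
  ],
)

```text
time: 12.17
ee_pos: [0.539, -0.0247, 0.0856]
tcp_rot: [0.501, -0.5, 0.499, -0.5]
contact_force: [-2.7, 0.4, 7.2]
grip_width: 0.615
```

```bash
python3 st.py
```

```text
12.1667 [ 0.539  -0.0247  0.0856] [-2.7  0.4  7.2] [-0.017  0.709  0.041] 52.6 yaw 0.1 [-0.049  0.427  1.94  -0.     0.775 -0.05 ]
```

>>> play_rows(
  deltas=[
    [0,0,0,0,5,0,44],
    [0,0,0,0,10,0,44],
    [0,0,0,0,15,0,44],
    [0,0,0,0,20,0,44],
    [0,0,0,0,25,0,44],
    [0,0,0,0,30,0,44],
    [0,0,0,0,35,0,44],
    [0,0,0,0,40,0,44],
    [0,0,0,0,44,0,44],
    [0,0,0,0,47,0,44],
    [0,0,0,0,49,0,44],
  ],
)

```text
time: 13.08
ee_pos: [0.5388, -0.0246, 0.0855]
tcp_rot: [-0.247, 0.247, -0.662, 0.662]
contact_force: [-4.4, 1.0, 8.1]
grip_width: 0.615
```

```bash
python3 st.py
```

```text
13.0833 [ 0.5388 -0.0246  0.0855] [-4.4  1.   8.1] [0.257 0.758 0.254] 52.5 yaw -49.04 [-0.048  0.427  1.94  -0.     0.775  0.808]
```

>>> play_rows(
  deltas=[
    [0,0,0,0,1,0,44],
    [0,0,0,0,2,0,44],
    [0,0,0,0,3,0,44],
  ],
)

```text
time: 13.33
ee_pos: [0.5388, -0.0247, 0.0855]
tcp_rot: [-0.231, 0.231, -0.668, 0.668]
contact_force: [-3.2, 1.2, 7.6]
grip_width: 0.614
```

```bash
python3 st.py
```

```text
13.3333 [ 0.5388 -0.0247  0.0855] [-3.2  1.2  7.6] [0.242 0.683 0.289] 52.4 yaw -51.92 [-0.048  0.427  1.94  -0.     0.775  0.858]
```

>>> play_rows(
  deltas=[
    [0,0,0,0,1,0,44],
    [0,0,0,0,2,0,44],
  ],
)

```text
time: 13.5
ee_pos: [0.5388, -0.0246, 0.0856]
tcp_rot: [-0.219, 0.219, -0.672, 0.672]
contact_force: [-4.4, 0.1, 8.1]
grip_width: 0.613
```

```bash
python3 st.py
```

```text
13.5 [ 0.5388 -0.0246  0.0856] [-4.4  0.1  8.1] [0.304 0.677 0.32 ] 52.4 yaw -53.92 [-0.048  0.426  1.94  -0.     0.775  0.893]
```

>>> play_rows(
  deltas=[
    [0,0,0,0,1,0,44],
    [0,0,0,0,2,0,44],
  ],
)

```text
time: 13.67
ee_pos: [0.5383, -0.0248, 0.0855]
tcp_rot: [-0.208, 0.208, -0.676, 0.676]
contact_force: [-13.4, -11.6, 17.6]
grip_width: 0.616
```

```bash
python3 st.py
```

```text
13.6667 [ 0.5383 -0.0248  0.0855] [-13.4 -11.6  17.6] [-1.494  1.922 -0.25 ] 52.6 yaw -55.76 [-4.80e-02  4.26e-01  1.94e+00 -1.00e-03  7.76e-01  9.26e-01]
```

>>> play_rows(
  deltas=[
    [0,0,0,0,1,0,44],
    [0,0,0,0,2,0,44],
  ],
)

```text
time: 13.83
ee_pos: [0.5388, -0.0246, 0.0855]
tcp_rot: [-0.196, 0.196, -0.679, 0.68]
contact_force: [-5.6, 0.2, 4.3]
grip_width: 0.607
```

```bash
python3 st.py
```

```text
13.8333 [ 0.5388 -0.0246  0.0855] [-5.6  0.2  4.3] [-0.072  1.022  0.143] 51.8 yaw -57.84 [-0.048  0.426  1.94  -0.     0.775  0.961]
```

The ring hit the end stop with a jolt at about 54–55°, which matches the 54° slackening turn. I'll push once more to confirm.

>>> play_rows(
  deltas=[
    [0,0,0,0,1,0,44],
    [0,0,0,0,2,0,44],
    [0,0,0,0,3,0,44],
  ],
)

```text
time: 14.08
ee_pos: [0.5381, -0.025, 0.0854]
tcp_rot: [-0.178, 0.179, -0.684, 0.685]
contact_force: [-6.5, 0.6, 10.6]
grip_width: 0.613
```

```bash
python3 st.py
```

```text
14.0833 [ 0.5381 -0.025   0.0854] [-6.5  0.6 10.6] [0.119 1.114 2.586] 52.4 yaw -60.77 [-0.048  0.426  1.94  -0.002  0.776  1.014]
```

The moment reached 2.6 N m, so the ring is hard on its end stop. I'll ease off the wind-up, release, rise and check.

>>> play_rows(
  deltas=[
    [0,0,0,0,-1,0,44],
    [0,0,0,0,-2,0,44],
    [0,0,0,0,-2,0,55],
    [0,0,0,0,-2,0,70],
    [0,0,0,0,-2,0,85],
    [0,0,0,0,-2,0,85],
    [0,0,0,0,-2,0,85],
    [0,-30,0,0,-2,0,85],
    [0,-70,0,0,0,0,85],
    [0,-110,0,0,-10,0,85],
    [0,-150,0,0,-20,0,85],
    [0,-190,0,0,-30,0,85],
    [0,-216,0,0,-40,0,85],
    [0,-216,0,0,-48,0,85],
    [0,-216,0,0,-55,0,85],
    [0,-216,0,0,-61,0,85],
    [0,-216,0,0,-61,0,85],
    [0,-216,0,0,-61,0,85],
  ],
)

```text
time: 15.58
ee_pos: [0.5389, -0.0247, 0.3003]
tcp_rot: [0.502, -0.502, 0.498, -0.498]
contact_force: [0.3, -0.3, 0.1]
grip_width: 0.995
```

```bash
python3 st.py; python3 near.py w7; python3 disc.py w6 w7; python3 - <<'E'
from cloud import *
for n in ["w6","w7"]:
    W=np.load(f"pics/{n}.npz")["W"];a=np.radians(-13.9);jx=np.array([np.cos(a),np.sin(a)]);jy=np.array([-np.sin(a),np.cos(a)])
    q=(W[:,:2]-[.539,-.0245])*1000; X=q@jx;Y=q@jy
    def edge(k,f,bins,name):
        P=np.array([(lo+4,f(Y[k&(X>lo)&(X<lo+8)])) for lo in bins if (k&(X>lo)&(X<lo+8)).sum()>3]);c=np.polyfit(P[:,0],P[:,1],1);print(n,name,"yaw",round(np.degrees(np.arctan(c[0]))-13.9,2),"Y0",round(np.median(P[:,1]),2))
    b=(W[:,2]>.062)&(W[:,2]<.07)&(Y>22)&(Y<150);bb=np.arange(-64,56,8)
    edge(b,np.min,bb,"near");edge(b,np.max,bb,"far")
    fe=(W[:,2]>.046)&(W[:,2]<.058)&(Y>120);edge(fe,np.min,bb,"strip")
E
```

```text
15.5833 [ 0.5389 -0.0247  0.3003] [ 0.3 -0.3  0.1] [ 0.051 -0.048 -0.061] 84.9 yaw 0.49 [-0.049  0.166  1.75   0.     1.226 -0.057]
15.5833 [ 0.5389 -0.0247  0.3003] [ 0.3 -0.3  0.1] [ 0.051 -0.048 -0.061] [-0.05  0.17  1.75  0.    1.23 -0.06]
knob (np.int64(1193), array([540.1, -24.9]), 18.5, np.float64(0.1376), array([540. , -23.9]))
ring (np.int64(961), array([540.1, -24.8]), 27.9, np.float64(0.1016), array([539.9, -15. ]))
1077 circ (-13.453417778015137, 11.449846267700195) 29.86834144592285 theta 0.8552113334772214 box Y near/far [ 41.3 140.5] strip [144.  144.4]
1092 circ (-13.263970375061035, 11.527657508850098) 29.79999351501465 theta 0.8552113334772214 box Y near/far [ 41.3 140.5] strip [144.  144.5]
w6 near yaw -13.3 Y0 41.17
w6 far yaw -13.96 Y0 140.74
w6 strip yaw -13.93 Y0 143.68
w7 near yaw -13.41 Y0 41.07
w7 far yaw -13.88 Y0 140.75
w7 strip yaw -13.91 Y0 143.78
```

View pics/w7.png

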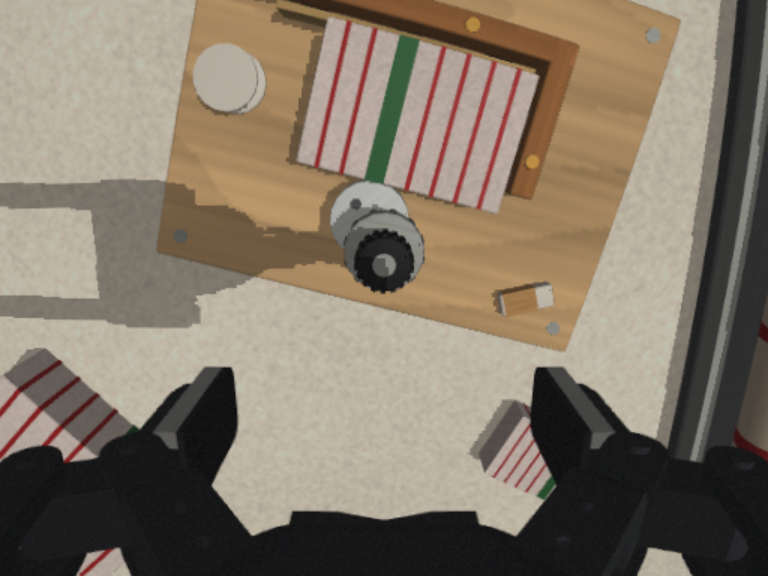

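The disc and box haven't moved since the ring was tightened. The box at (420,115) is flat on the strip, the hand is clear, and the spool and eraser are in place, so I'll hand in.

```bash
python3 -c "
from bench import *
print(close_job())"
```

```text
the job is handed in; nothing more can be done
None
```

I finished the job and handed it in at about 15.6 s of the 67 s; no verdict is reported. I slackened the lock ring by about 0.94 rad, then turned the knob clockwise until the stop pushed the middle-sized box onto the facing strip. I then tightened the ring hard onto its end stop (2.6 N m), let go and raised the hand clear.

**Last checks:**
- **Box position:** it moved about 7.5 mm and lies parallel to the fence to within about 0.01 rad. Neither the box nor the disc shifted when the ring was tightened.
- **Pressing force:** I put it at about 13 N, estimated rather than measured. The rise in knob moment gives about 13.6 N, and the strip being pushed in about 0.9 mm gives roughly 13 N. Either could be off by a few N.
- **Bystanders:** the spool and eraser looked undisturbed in the last picture. The others were not in that view, and the hand stayed well away from them after the first move across the table.

**Disagreements:**
- **Sliding moment:** while the box was still sliding, the knob moment read about 0.48 N m, higher than I expected. That leaves some doubt about the force estimate.
- **Grip slip:** the grip slipped once on the ring at the end stop, so I pushed again to confirm it was tight.

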